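# Fit the disc stem onto the food processor's keyed spindle

## Task

Fit the food processor's disc stem: take the white stem from the drying mat, lower it upright and gently over the spindle in the bowl and, with a light grip and bearing down only lightly (some 5 to 10 N), turn it until its tabs drop into the spindle's keyways. Then stop turning, let its foot go fully home on the floor of the bowl, and let go. Do not force it down, twist it on against the keyways or drop it in from above, and leave the measuring cups, the spatula and the soap dispenser where they are.

Things in the scene. Friction and masses are not known exactly. Their poses are not given: they have to be found in the camera images.
- processor: Food processor with its clear bowl locked on, fixed to the counter; 180 mm across, bowl rim 176 mm above the counter, bowl inside 152 to 160 mm across, open on top; the bowl's loop handle reaches 132 mm from the axis on +x. Origin: centre of the underside, on the spindle's axis; z up; -x is the front with the speed knob.
- spindle_foot (a point): Point on the spindle's axis at the top of the flat white boss, 50 mm across, in the middle of the bowl's floor, 100 mm above the counter; the stem's foot rests here when it is home. Axes as the processor.
- collar_top (a point): Point on the axis 14 mm above spindle_foot: top of the spindle's dark drive collar, 22 mm across, with two opposite keyways 6 mm wide, open at the top. The motor stopped at any angle: where the keyways face is not measured (axes as the processor). The braked spindle is very stiff to turn (0.5 N m): a lightly pressed stem rubs round on it without turning it.
- spindle_tip (a point): Top of the spindle, on its axis, 58 mm above spindle_foot: a steel pin 13.6 mm across, its last 10 mm tapered to a 5 mm nose. It keeps the stem centred and upright. Axes as the processor.
- stem_mid (a point): Centre of the white disc stem, half-way up its 120 mm height; z along its axis to the grip end. About 150 g; it stands on its wide foot on the mat. Foot 40 mm across, 18 mm high; above it a 32 mm body to 64 mm from the underside, with a 15.4 mm bore for the pin. This point is 73 mm above spindle_foot with the tabs standing on the collar, 60 mm above it when home.
- stem_neck (a point): Where to grip the stem: on its axis, 38 mm above stem_mid, 22 mm below the top. The neck is plain, round, 34 mm across, from 30 mm below to 12 mm above this point, so it can be gripped from above in any direction; above it is a small tenon 14 by 9 by 10 mm. A grip of 8 to 12 N carries it.
- stem_tabs (a point): On the stem's axis at the lower edge of its two tabs, 1 mm above the underside. The tabs, 4.7 mm wide and 14 mm high, reach inwards from the foot's 25 mm bore to 7.9 mm from the axis; they point to +x and -x of this frame, so any half turn finds the keyways once.
- stem: The whole disc stem; origin at the centre of its underside, axes as stem_mid.
- drying_mat: Black rubber drying mat, 280 by 260 by 6 mm, fixed; origin at the centre of its underside. The stem, the measuring cups and the spatula are on it.
- measuring_cups: Nested set of steel measuring cups, 80 mm across and 57 mm high with flat handles that reach 113 mm from the axis on +x; origin at the centre of its underside. Leave alone.
- spatula: Red silicone spatula lying on the mat, 248 mm long along x, blade 52 mm wide at +x, 12 mm high; origin on the mat near its middle. Leave alone.
- soap_dispenser: White plastic soap dispenser with a press pump, 68 mm across, 184 mm high; origin at the centre of its underside. Leave alone.
Mind the look-alikes: they are no part of the job. Leave any purple or yellow look-alike of the stem alone.

How it is judged (in metres and radians):
On the way:
1. the stem has been lowered upright over the spindle: its axis within 4 mm of the spindle's, its foot 4 to 40 mm above the boss, for 0.1 s (not dropped in) (horizontal distance between stem_mid and spindle_foot below 0.004 m and angle between stem_mid's own z axis and vertical below 0.12 rad and z of stem_mid in the frame of spindle_foot between 0.064 and 0.1 m), for 0.1 s.
At the end, for the whole second after the job is handed in: The stem stands on the spindle with its tabs in the keyways and its foot home on the boss (its centre within 2.5 mm of 60 mm above spindle_foot and within 3 mm of the spindle's axis), upright within 0.05 rad, released and at rest (z of stem_mid in the frame of spindle_foot between 0.057 and 0.0625 m and horizontal distance between stem_mid and spindle_foot below 0.003 m and angle between stem_mid's own z axis and vertical below 0.05 rad and linear speed of stem below 0.02 m/s); the robot touches nothing.
It fails at once if the stem is forced down, or twisted hard against the keyways: more than 35 N between the stem and the processor with its spindle and bowl (contact force between stem and processor above 35 N).
It fails at once if the measuring cups are moved by more than 20 mm (distance of measuring_cups from where it was at the start of the episode above 0.02 m).
It fails at once if the spatula is moved by more than 20 mm (distance of spatula from where it was at the start of the episode above 0.02 m).
It fails at once if the soap dispenser is moved by more than 20 mm or tipped (distance of soap_dispenser from where it was at the start of the episode above 0.02 m or angle between soap_dispenser's own z axis and vertical above 0.3 rad).
It also fails if it takes over 70 s, if anything falls off the work surface, if the arm or the gripper's body presses on something with over 40 N, if the wrist force passes 120 N, or if a joint passes its speed limit or range.

## Robot

A 7-joint arm with a two-finger parallel gripper is mounted at the origin on the work surface. World frame = base frame: x ahead of the robot, y to its left, z up, the work surface at z = 0. Lengths are in mm, angles in rad, forces in N, time in s.
With the tool pointing down it reaches from about 400 to 875 mm from the base axis. Payload 19.3 kg.
Tool frame: the origin (TCP) lies at the very end of the fingers, on their centre line; the grasp point (between the pads) lies 19 mm behind it (grip_point_offset is the z of the grasp point in the tool frame, in mm); z points along the fingers, y is the line along which they close (so a half turn about z gives the same grasp; the last joint's range is limited). The gripper opens to 85 mm and grips with 20 to 120 N. Pads are 22 mm wide; open, the fingers measure 114 mm over their backs; the gripper's body (76 mm by 85 mm) begins 54 mm behind the grasp point. The pads swing forward as they close: fully open they stand 13 mm farther back than shut.
Start: joints at [-1.25, 0.521, -0.036, 1.599, 0.021, 1.021, -0.113], TCP at [238.098, 577.862, 231.291] pointing down, gripper open.
Joint ranges: [-2.91, 2.91], [-0.3, 2.13], [-1.5, 1.42], [0.17, 2.43], [-1.26, 4.41], [0.16, 1.93], [-2.52, 2.52]. Speed limits (rad/s): [1.89, 1.89, 2.39, 2.39, 3.01, 3.01, 3.01].

## Interface

Orientations are given as a 3x3 rotation matrix whose columns are the frame's x, y, z axes.
In Python, from workcell import movep, movel, goto_joints, open_gripper, clamp, wait, inverse_kinematics, read_state, camera, PlanningError, finish_job, grip_point_offset gives the robot as it stands. Calls block until the motion is done:
- movep(position, orientation): joint-space move of the TCP to a pose.
- movel(position, frame=None, max_speed=150, guard=None): straight line of the TCP; frame=None keeps the orientation; max_speed is the mean speed in mm/s. With guard (N) it stops when the force on the tool has changed by that much, and returns True; else False.
- goto_joints(angles): joint-space move.
- open_gripper() and clamp(): open the fingers fully, or close them until they stop; the grip force is fixed at half the most.
- wait(seconds).
- inverse_kinematics(position, orientation): joint angles nearest the present ones, or None.
- read_state(): the state.
- camera(name): name is "side" or "top" or "wrist"; returns a dict with "image" (420x560x3 uint8, blue, green, red), "range_z" (420x560 float32, mm along the optical axis (not along the pixel's ray), 0 where there is no reading), "fx", "fy", "cx", "cy" (pixels), "cam_to_world" (4x4, takes a point from camera to world coordinates). Camera axes: x right, y up, looking along -z (the intrinsics and any distortion apply to the point x, -y, -z); pixel columns grow to the right and rows downward; lengths in mm; the calibration is good to about 2 mm. A picture is of the moment at which its call begins.
A pose or a line that the arm cannot do raises PlanningError and nothing moves.
- finish_job(): hands the job in; it is judged then, once.
The state is a dict: "time": time; "qpos": joint angles; "qvel": joint speeds; "joint_efforts": joint torques, N m; "eef_pos": TCP position; "tool_rot": TCP orientation; "ft_force": force on the tool from outside, world axes, zero at the start; "torque": the same for the moment, N m; "finger_gap": finger opening in mm; "gripper_force": force on a finger pad.
Only numpy, scipy, OpenCV 4.12 (cv2) and the standard library are available. Lean on these libraries where they do the work, as an engineer would, in place of code of your own. Each camera call takes 0.05 s, during which the arm holds its last target. There are 200 camera calls.

## Working session

There is one attempt and no reset: what is moved stays moved. The work goes in short steps, each a Python script; the robot and the scene stay as the last script left them, time stands still between calls to the robot, and variables do not carry over. Pictures are saved under pics/ and viewed, at most 10 in all, crops included, and the job is handed in when it is done.

```bash
ls; mkdir -p pics
python3 - <<'E'
from workcell import *
import cv2, numpy as np
print(grip_point_offset)
for n in("top","side"):
    c=camera(n); cv2.imwrite(f"pics/{n}0.png",c["image"]); np.savez(f"{n}0.npz",**c)
    print(n,c["fx"],c["fy"],c["cx"],c["cy"],np.round(c["cam_to_world"],3).tolist(),c.keys())
s=read_state();print(s)
E
```

```text
pics
-18.700000000000003
top 438.07485988907433 438.07485988907433 279.1364219138813 205.03265718950357 [[-0.003, 1.0, -0.017, 511.656], [-1.0, -0.003, 0.026, 69.067], [0.026, 0.017, 1.0, 1066.774], [0.0, 0.0, 0.0, 1.0]] dict_keys(['image', 'range_z', 'fx', 'fy', 'cx', 'cy', 'cam_to_world'])
side 465.36165221393946 465.36165221393946 278.171455798608 213.67165449336687 [[0.689, 0.577, -0.44, 126.624], [-0.725, 0.538, -0.429, -362.765], [-0.011, 0.614, 0.789, 859.072], [0.0, 0.0, 0.0, 1.0]] dict_keys(['image', 'range_z', 'fx', 'fy', 'cx', 'cy', 'cam_to_world'])
{'time': 0.1, 'qpos': array([-1.2502036 ,  0.52197755, -0.03632413,  1.59993259,  0.02118618,
        1.02111473, -0.11275667]), 'qvel': array([ 0.00091103, -0.00081591, -0.0004174 , -0.00267284, -0.00084523,
        0.00226977,  0.00066314]), 'joint_efforts': array([ 5.17329972e-04, -9.28489423e+01,  1.98236614e+00, -3.70535588e+01,
        1.79502962e-02,  5.48997195e-03,  3.84052316e-05]), 'eef_pos': array([237.99070797, 577.5886207 , 230.7754946 ]), 'tool_rot': array([[-9.24615751e-01,  3.80901034e-01, -3.39820431e-04],
       [ 3.80901180e-01,  9.24615222e-01, -9.91166518e-04],
       [-6.33332079e-05, -1.04588618e-03, -9.99999451e-01]]), 'ft_force': array([-0.00686088, -0.61166483, -0.31890928]), 'torque': array([-0.06282891,  0.00185354, -0.01341923]), 'gripper_force': 0.0, 'finger_gap': 85.40427050717803}
```

View pics/top0.png

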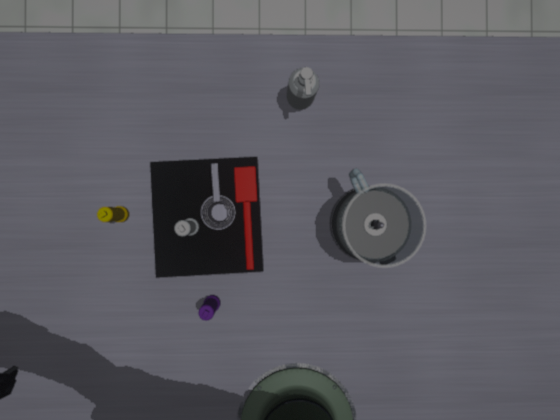

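View pics/side0.png

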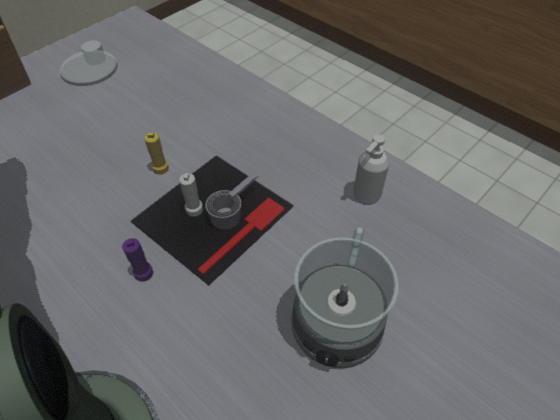

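The top view shows the white stem with its top near (182,228), beside the cups at (218,212). The processor bowl is centred near (378,225), with its boss and spindle at (376,224). The yellow look-alike is at (112,214) and the purple one at (209,308). The side view agrees, with the stem at (190,195) and the spindle at (343,297).

```bash
cat > h.py <<'E'
import numpy as np, cv2
def cloud(c):
    v,u=np.mgrid[:420,:560]; d=c["range_z"].astype(float)
    p=np.stack([(u-c["cx"])/c["fx"]*d,-(v-c["cy"])/c["fy"]*d,-d,np.ones_like(d)],-1)
    P=(p@np.asarray(c["cam_to_world"]).T)[...,:3]; P[d==0]=np.nan; return P
def ray(c,u,v,z):
    T=np.asarray(c["cam_to_world"]); r=T[:3,:3]@np.array([(u-c["cx"])/c["fx"],-(v-c["cy"])/c["fy"],-1]); o=T[:3,3]
    return o+r*(z-o[2])/r[2]
def circ(P):
    A=np.c_[2*P[:,:2],np.ones(len(P))]; s=np.linalg.lstsq(A,(P[:,:2]**2).sum(1),rcond=None)[0]
    return s[:2],np.sqrt(s[2]+s[0]**2+s[1]**2)
E
python3 - <<'E'
from h import *
for n,(sb,pb,cb) in {"top":((165,212,205,242),(330,175,430,275),(200,190,237,232)),"side":((170,165,208,220),(290,235,400,370),(200,185,245,232))}.items():
    c=dict(np.load(n+"0.npz")); P=cloud(c); f=lambda b:P[b[1]:b[3],b[0]:b[2]].reshape(-1,3)
    S=f(sb); 
    for lo,hi in((108,120),(120,130),(75,105)):
        q=S[(S[:,2]>lo)&(S[:,2]<hi)]; print(n,"stem",lo,len(q),q.mean(0) if len(q) else '', (q.min(0),q.max(0)) if len(q) else '')
    B=f(pb)
    q=B[(B[:,2]>171)&(B[:,2]<181)]; 
    if len(q)>5: print("rim",len(q),circ(q),q.mean(0))
    for lo,hi in((150,163),(118,150),(96,104)):
        q=B[(B[:,2]>lo)&(B[:,2]<hi)]; m=np.nanmedian(q,0) if len(q) else None; print("sp",lo,len(q),m)
    q=f(cb); q=q[(q[:,2]>50)&(q[:,2]<72)]; print("cups",len(q),circ(q))
# rays
c=dict(np.load("top0.npz")); g=c["image"]
big=np.hstack([cv2.resize(g[b[1]:b[3],b[0]:b[2]],(400,400),interpolation=cv2.INTER_CUBIC) for b in((160,190,220,250),(346,194,406,254))])
cv2.imwrite("pics/crop0.png",np.clip(big*1.6,0,255).astype(np.uint8))
E
```

```text
top stem 108 171 [477.97490899 252.91014165 114.22554402] (array([460.95672724, 236.98455469, 108.34495902]), array([493.60940821, 269.80198417, 119.77404553]))
top stem 120 29 [477.88436705 253.40931178 124.73418291] (array([470.10954432, 247.23869411, 120.5251688 ]), array([485.22871424, 260.78666122, 127.89055828]))
top stem 75 31 [480.18275605 239.9616663   91.70312749] (array([462.40646424, 236.49777817,  75.58223836]), array([493.36537099, 247.40899008, 104.34708471]))
rim 939 (array([ 486.41567759, -168.15709371]), np.float64(84.06589932606916)) [ 489.33386031 -170.61524387  174.2851687 ]
sp 150 258 [ 482.34328995 -228.67581021  155.89855962]
sp 118 649 [ 481.81083217 -221.76388712  134.04282583]
sp 96 1170 [ 485.1697744  -173.62891013   97.41760347]
cups 452 (array([514.5965385 , 182.62320421]), np.float64(34.28776452509236))
side stem 108 147 [474.17869738 248.63588053 114.83903079] (array([459.6492937 , 235.33798863, 108.11676482]), array([492.52207299, 268.96761185, 119.75686714]))
side stem 120 27 [476.30486249 252.28193195 124.97801195] (array([469.54075086, 246.62621064, 121.29859104]), array([483.19226808, 259.74566193, 128.90765809]))
side stem 75 139 [470.52577334 242.30794675  90.49538399] (array([459.04147209, 234.3493187 ,  75.125928  ]), array([490.55199569, 260.68851296, 104.9935193 ]))
rim 1383 (array([ 483.17337644, -169.99973985]), np.float64(83.23550722715426)) [ 484.54655111 -171.20420504  175.33040122]
sp 150 736 [ 510.28231226 -168.5031256   156.20013945]
sp 118 1731 [ 506.56944691 -168.50223106  134.37051862]
sp 96 2369 [ 492.05108508 -167.22300474   97.41422728]
cups 624 (array([516.7945616 , 181.55447287]), np.float64(34.95700285362567))
```

View pics/crop0.png

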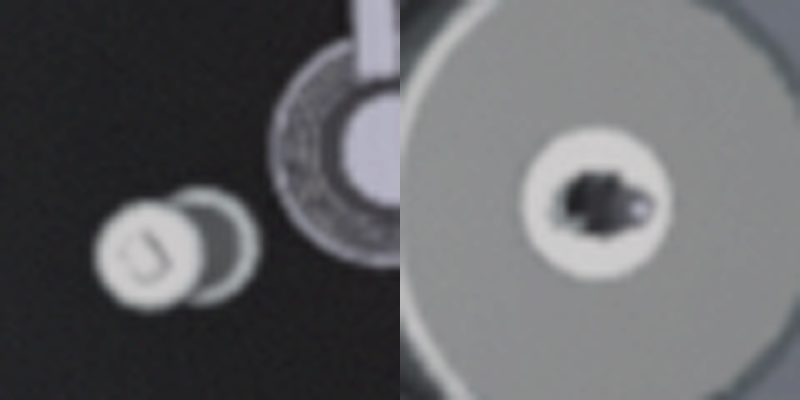

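The crop shows the stem's top disc (neck shoulder) at crop (150,255), with the cups to its upper right. On the right is the white boss at (597,203), with the dark collar and the pin leaning right at (645,208). I'll refine the boss and neck positions by ray-casting, check yaw and joint 7 feasibility, then look with the wrist camera over both.

```bash
cat >> h.py <<'E'
def R(t):
    c,s=np.cos(t),np.sin(t); return np.array([[c,-s,0],[s,c,0],[0,0,1.]])@np.diag([-1,1,-1.])
E
python3 - <<'E'
from h import *
from workcell import *
def ell(c,box,lo=150):
    g=c["image"][box[1]:box[3],box[0]:box[2]]; g=cv2.resize(g,None,fx=4,fy=4,interpolation=cv2.INTER_CUBIC)
    m=(g.min(2)>lo).astype(np.uint8)
    k=max(cv2.findContours(m,cv2.RETR_EXTERNAL,cv2.CHAIN_APPROX_NONE)[0],key=cv2.contourArea)
    e=cv2.fitEllipse(cv2.convexHull(k)); return [(e[0][i]+.5)/4-.5+box[i] for i in(0,1)],np.array(e[1])/4
for n,b in(("top",(360,208,392,240)),("side",(322,280,362,318))):
    c=dict(np.load(n+"0.npz"))
    for lo in(100,120):
        p,a=ell(c,b,lo); print(n,lo,p,a,ray(c,*p,100))
c=dict(np.load("top0.npz"))
print(c["image"][224,366:388].min(1), c["image"][228,172:200].min(1))
for lo in(110,):p,a=ell(c,(170,214,192,242),lo); print("neck",p,a,ray(c,*p,116))
for t in np.arange(-3,3.2,.5):
    q=[inverse_kinematics(p,R(t)) for p in((477,253,85),(485,-170,200),(485,-170,290))]
    print(round(t,2),[None if x is None else np.round(x[[0,6]],2) for x in q])
E
```

```text
top 100 [375.0241174697876, 224.01995658874512] [22.68484688 23.05257797] [ 485.04267336 -169.1017289   100.        ]
top 120 [374.946982383728, 224.00654220581055] [20.8364315  21.06357765] [ 485.07309204 -168.92971704  100.        ]
side 100 [340.6831474304199, 305.50402641296387] [33.60238647 36.8013382 ] [ 474.9647324  -174.87135794  100.        ]
side 120 [341.4045753479004, 301.0872917175293] [25.56238365 28.89439774] [ 482.68194165 -170.3244616   100.        ]
[127 125 114  88  66  28  22  26  31  33  33  39  48  53  66  85  90  89
 109 122 109  86] [ 21  31  74 114 125 121 116 122 126 126 124 110  98 115 125 126 124 110
  81  55  51  51  53  68  93  99  71  34]
neck [181.99907875061035, 227.82591152191162] [13.8647728  14.19878769] [478.906274   253.79005135 116.        ]
-3.0 [array([-0.95, -1.56]), array([-0.5 , -0.51]), array([-0.5 , -0.77])]
-2.5 [array([-0.89, -1.14]), array([-0.44, -0.13]), array([-0.48, -0.3 ])]
-2.0 [array([-0.82, -0.74]), array([-0.37,  0.29]), array([-0.44,  0.16])]
-1.5 [array([-0.74, -0.34]), array([-0.31,  0.72]), array([-0.4 ,  0.63])]
-1.0 [array([-0.68,  0.08]), array([-0.27,  1.16]), array([-0.38,  1.11])]
-0.5 [array([-0.61,  0.49]), array([-0.2,  1.6]), array([-0.34,  1.57])]
0.0 [array([-0.55,  0.91]), array([-0.09,  2.01]), array([-0.27,  2.03])]
0.5 [array([-0.47,  1.32]), array([-0.03,  2.46]), array([-0.23,  2.5 ])]
1.0 [array([-0.39,  1.72]), array([1.09, 2.11]), array([1.11, 2.27])]
1.5 [array([-0.31,  2.13]), array([-0.56, -2.17]), array([-0.61, -2.37])]
2.0 [array([-1.31, -2.24]), array([-0.56, -1.67]), array([-0.61, -1.87])]
2.5 [array([-1.31, -1.74]), array([-0.48, -1.35]), array([-0.61, -1.37])]
3.0 [array([-0.99, -1.78]), array([-0.56, -0.67]), array([-0.52, -1.03])]
```

Run:
```python
from h import *
from workcell import *
movep((484,-169.5,320),R(2.5)); wait(.3)
c=camera("wrist"); np.savez("w1.npz",**c,eef=read_state()["eef_pos"]); a=c["image"]
movep((478,253.5,290),R(2.5)); wait(.3)
c=camera("wrist"); np.savez("w2.npz",**c,eef=read_state()["eef_pos"]); b=c["image"]
cv2.imwrite("pics/w12.png",cv2.resize(np.hstack([a,b]),(800,300)))
s=read_state(); print(s["time"],s["qpos"],s["eef_pos"],c["cam_to_world"],c["fx"])
```

```text
5.1583 [-1.39085377  0.65269474  1.27149841  1.78599588 -0.66659302  1.2189563
 -2.13877646] [478.16545314 253.18549619 290.05901099] [[-5.98695321e-01  7.66649902e-01  2.31973794e-01  5.36438296e+02]
 [-8.00976834e-01 -5.72980838e-01 -1.73577276e-01  2.08962448e+02]
 [-1.56462280e-04 -2.89725538e-01  9.57109758e-01  4.32595177e+02]
 [ 0.00000000e+00  0.00000000e+00  0.00000000e+00  1.00000000e+00]] 296.38852502099024
```

View pics/w12.png

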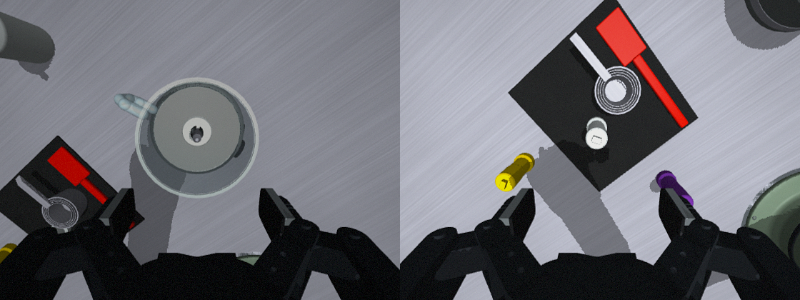

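The left view shows the white boss and pin at full-image pixel (276,183), nearly concentric with the bowl. The right view shows the stem top at (275,193), with the cups farther out at (302,126).

Run:
```python
from h import *
def ell(c,box,lo):
    g=c["image"][box[1]:box[3],box[0]:box[2]]; g=cv2.resize(g,None,fx=4,fy=4,interpolation=cv2.INTER_CUBIC)
    m=(g.min(2)>lo).astype(np.uint8)
    k=max(cv2.findContours(m,cv2.RETR_EXTERNAL,cv2.CHAIN_APPROX_NONE)[0],key=cv2.contourArea)
    e=cv2.fitEllipse(cv2.convexHull(k)); return [(e[0][i]+.5)/4-.5+box[i] for i in(0,1)],np.array(e[1])/4
w1=dict(np.load("w1.npz")); w2=dict(np.load("w2.npz"))
print(w1["eef"],w2["eef"]); print(w1["image"][183,250:300].min(1)); print(w2["image"][193,255:295].min(1))
for lo in(150,170,190): p,a=ell(w1,(250,155,302,208),lo); print("boss",lo,np.round(p,2),a,ray(w1,*p,100))
P=cloud(w1)[150:215,245:305].reshape(-1,3)
for lo,hi in((152,162),(135,150),(110,118),(96,104)):
    q=P[(P[:,2]>lo)&(P[:,2]<hi)]; print(lo,len(q),q.mean(0) if len(q) else 0)
P=cloud(w1)[100:290,180:370].reshape(-1,3); q=P[(P[:,2]>172)&(P[:,2]<180)]; print("rim",len(q),circ(q))
P=cloud(w2)[165:215,255:297].reshape(-1,3)
for lo,hi in((108,120),(120,130)):
    q=P[(P[:,2]>lo)&(P[:,2]<hi)]; print("stem",lo,len(q),q.mean(0),(q.min(0)+q.max(0))/2)
big=np.hstack([cv2.resize(w["image"][b[1]:b[3],b[0]:b[2]],(400,400),interpolation=cv2.INTER_CUBIC) for w,b in((w1,(251,158,301,208)),(w2,(250,160,300,210)))])
cv2.imwrite("pics/crop1.png",big)
```

```text
[ 484.03266377 -169.43671503  319.99245758] [478.16545314 253.18549619 290.05901099]
[119 119 121 120 116 131 183 180 178 178 174 180 177 176 177 161 156  31
  49  59  53  43  51  51  51  52  50  54  54  47  35  33  26  37 108 187
 179 177 178 180 178 179 176 177 180 174 114 127 121 120]
[ 20  22  23  21  68 168 216 234 232 231 232 232 233 206 127 236 233 231
 234 236 237 236 204 170 162 128  98 170 235 231 231 231 233 232 219 162
  24  35  35  37]
boss 150 [275.34 183.83] [39.52732086 40.02603531] [ 483.79615818 -169.730628    100.        ]
boss 170 [275.31 183.91] [38.37372208 39.25327682] [ 483.7449909  -169.63917781  100.        ]Traceback (most recent call last):
  File "<stdin>", line 9, in <module>
  File "<stdin>", line 6, in ell
cv2.error: OpenCV(4.12.0) /io/opencv/modules/imgproc/src/shapedescr.cpp:361: error: (-201:Incorrect size of input array) There should be at least 5 points to fit the ellipse in function 'fitEllipseNoDirect'
```

Run:
```python
from h import *
w1=dict(np.load("w1.npz")); w2=dict(np.load("w2.npz"))
P=cloud(w1)[150:215,245:305].reshape(-1,3)
for lo,hi in((152,162),(135,150),(110,118),(96,104)):
    q=P[(P[:,2]>lo)&(P[:,2]<hi)]; print(lo,len(q),q.mean(0) if len(q) else 0)
P=cloud(w1)[100:290,180:370].reshape(-1,3); q=P[(P[:,2]>172)&(P[:,2]<180)]; print("rim",len(q),circ(q))
P=cloud(w2)[165:215,255:297].reshape(-1,3)
for lo,hi in((108,120),(120,130)):
    q=P[(P[:,2]>lo)&(P[:,2]<hi)]; print("stem",lo,len(q),q.mean(0),(q.min(0)+q.max(0))/2)
big=np.hstack([cv2.resize(w["image"][b[1]:b[3],b[0]:b[2]],(400,400),interpolation=cv2.INTER_CUBIC) for w,b in((w1,(251,158,301,208)),(w2,(250,160,300,210)))])
cv2.imwrite("pics/crop1.png",big)
```

```text
152 70 [ 483.86276617 -169.79039659  155.57909458]
135 55 [ 486.03173732 -171.49162226  144.92878719]
110 109 [ 485.73809958 -170.78578881  114.05936053]
96 2461 [ 485.30203618 -170.24131536   98.04876901]
rim 4226 (array([ 484.43434422, -168.77610364]), np.float64(83.18211223764011))
stem 108 624 [477.50745659 253.42784357 115.62590073] [476.14181518 254.46920113 113.80339791]
stem 120 123 [476.64256352 254.10000578 125.48705351] [476.46869217 254.41880881 123.76539088]
```

View pics/crop1.png

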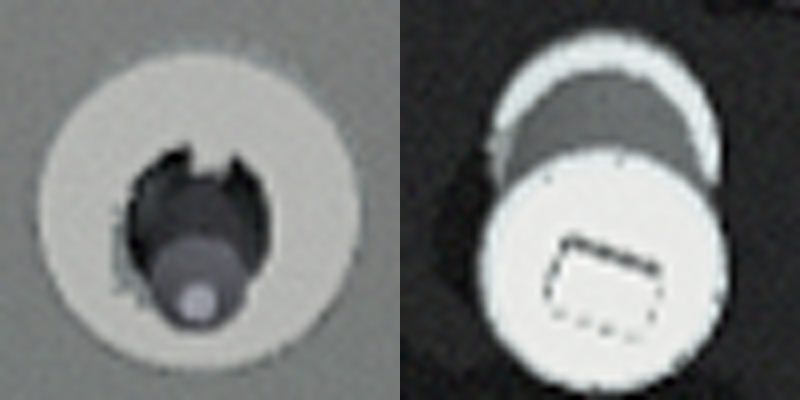

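The left crop shows the boss at (200,212), the pin nose at (197,300) and one keyway opening towards image-up at (212,160). The right crop shows the stem's shoulder disc at (604,270), with its tenon turned about 18°. Next I'll grip once across, lift slightly and set down to centre it, then re-grip at the carrying yaw.

Run:
```python
from h import *
from workcell import *
w1=dict(np.load("w1.npz")); w2=dict(np.load("w2.npz"))
print("tip",ray(w1,275.1,195,157.5),"shoulder",ray(w2,275,193.25,116))
x,y=477.3,253.8
def st(l):
    s=read_state(); print(l,round(s["time"],2),np.round(s["eef_pos"],2),np.round(s["ft_force"],1),np.round(s["torque"],2),round(s["finger_gap"],1),round(s["gripper_force"],1),np.round(s["qpos"][6],2))
movep((x,y,200),R(2.5-np.pi/2-np.pi+2*np.pi)) ; st("up")
movel((x,y,88),guard=8,max_speed=100); st("down")
clamp(); st("clamp"); movel((x,y,93),max_speed=40); st("lift"); movel((x,y,87),max_speed=15,guard=4); st("set")
open_gripper(); wait(.3); st("open")
c=camera("wrist"); cv2.imwrite("pics/g1.png",c["image"])
```

```text
tip [ 483.63004801 -169.27842631  157.5       ] shoulder [477.21745794 253.74299338 116.        ]
up 6.42 [477.41 253.71 200.1 ] [ 0.2 -0.3  0.5] [-0.02  0.01 -0.01] 85.3 0.0 -0.81
down 7.68 [477.58 253.92  88.5 ] [ 0.1 -0.3 -1. ] [-0.02  0.03  0.03] 85.3 0.0 -0.69
clamp 8.22 [477.44 253.95  88.42] [-1.5 -0.2  8.2] [0.04 0.42 0.02] 32.2 58.9 -0.69
lift 8.49 [477.36 253.87  93.2 ] [-0.3 -0.1 -1. ] [ 0.01 -0.01  0.02] 32.3 59.5 -0.69
set 8.85 [477.4  253.9   88.41] [-2.5 -0.5  9.9] [-0.17  0.36  0.02] 32.8 60.7 -0.69
open 9.72 [477.05 253.76  88.18] [ 0.7 -0.  -0.6] [0.01 0.01 0.03] 85.6 0.0 -0.69
```

Run:
```python
from h import *
from workcell import *
x,y=477.3,253.8
def st(l):
    s=read_state(); print(l,round(s["time"],2),np.round(s["eef_pos"],2),np.round(s["ft_force"],1),np.round(s["torque"],2),round(s["finger_gap"],1),round(s["gripper_force"],1),np.round(s["qpos"][6],2))
movel((x,y,150),max_speed=120); movep((x,y,150),R(2.5)); st("rot"); movel((x,y,88),max_speed=100,guard=8); st("down")
clamp(); st("clamp"); movel((x,y,93),max_speed=40); st("lift"); movel((x,y,320),max_speed=250); st("high")
c=camera("wrist"); cv2.imwrite("pics/g2.png",c["image"]); np.savez("w3.npz",**c)
```

```text
rot 11.61 [477.18 253.58 149.64] [-0.2  0.5  0.5] [ 0.01 -0.05  0.  ] 85.2 0.0 -1.99
down 12.38 [477.56 253.69  88.33] [ 0.5 -0.   0.4] [ 0.03 -0.04  0.01] 85.5 0.0 -1.92
clamp 12.91 [477.56 253.97  88.44] [-1.9  0.2  7.3] [-0.02  0.26  0.01] 32.2 58.9 -1.92
lift 13.18 [477.35 253.88  93.22] [-0.5  0.2 -0.5] [ 0.1  -0.02  0.  ] 32.3 59.6 -1.92
high 14.24 [476.77 253.78 318.88] [ 0.3  0.3 -1.8] [ 0.01 -0.04  0.01] 32.2 59.6 -2.16
```

View pics/g2.png

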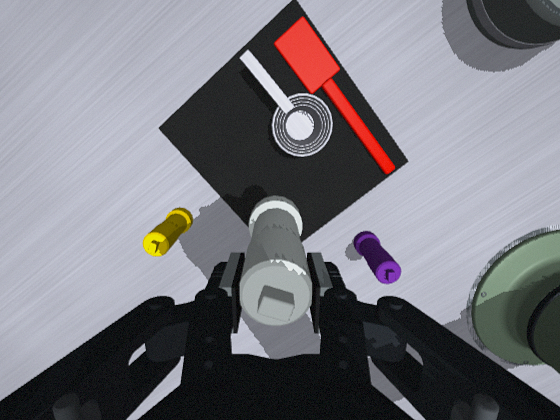

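The view shows the stem held upright between the pads at (275,290). The cups and spatula are untouched. Next I carry it over the spindle and lower it with a guard.

```bash
cat >> h.py <<'E'
def st(l):
    from workcell import read_state
    s=read_state(); print(l,round(s["time"],2),np.round(s["eef_pos"],2),np.round(s["ft_force"],1),np.round(s["torque"],2),round(s["finger_gap"],1),np.round(s["qpos"][6],2)); return s
E
python3 - <<'E'
from h import *
from workcell import *
X,Y=483.8,-169.5
movep((X,Y,300),R(2.5)); st("over"); movel((X,Y,250),max_speed=120); wait(.2); s=st("above")
e=s["eef_pos"]; X+=X-e[0]; Y+=Y-e[1]
for z in(230,220,212,204):
    g=movel((X,Y,z),max_speed=30,guard=6); st((z,g))
    if g: break
E
```

```text
over 15.86 [ 484.24 -168.53  299.78] [ 0.3  0.6 -1.9] [-0.02  0.02  0.05] 32.3 -1.57
above 16.62 [ 484.09 -169.53  250.58] [ 1.3 -0.  -0.9] [-0.    0.03  0.  ] 32.2 -1.52
(230, False) 17.44 [ 483.55 -169.54  230.1 ] [-0.   0.4 -0.6] [ 0.02 -0.03  0.02] 32.5 -1.49
(220, False) 17.93 [ 483.44 -169.53  219.9 ] [ 1.7 -0.1 -0.7] [ 0.05 -0.01  0.06] 32.6 -1.48
(212, False) 18.34 [ 483.43 -169.51  211.87] [-0.1  0.7 -1.2] [-0.06 -0.02  0.02] 32.4 -1.47
(204, False) 18.76 [ 483.43 -169.49  203.87] [-0.7 -0.  -1.4] [-0.01 -0.06  0.05] 32.4 -1.46
```

Run:
```python
from h import *
from workcell import *
X,Y=483.7,-169.5
g=movel((X,Y,190),max_speed=10,guard=5); st(g); wait(.3); s=st("settled"); z=s["eef_pos"][2]
t=2.5
for i in range(4):
    t+=.05; movel((X,Y,z-.3),frame=R(t),max_speed=20); st(i)
```

```text
True 19.65 [ 483.74 -169.6   195.17] [ 0.1 -0.2  7.8] [ 0.04  0.13 -0.03] 32.5 -1.45
settled 19.95 [ 483.71 -169.58  195.21] [-0.5  0.1  6.7] [-0.    0.07  0.04] 32.4 -1.45
0 20.2 [ 483.97 -169.7   195.2 ] [-0.5  0.   6.4] [0.06 0.14 0.02] 31.8 -1.41
1 20.45 [ 483.99 -169.71  195.21] [-0.9  0.7  7.1] [ 0.13  0.1  -0.03] 32.4 -1.37
2 20.7 [ 484.02 -169.69  195.21] [ 0.1 -0.6  5.9] [ 0.14  0.08 -0.01] 32.4 -1.33
3 20.95 [ 484.03 -169.69  195.2 ] [-0.   0.6  5.9] [0.05 0.08 0.01] 32.4 -1.29
```

Run:
```python
from h import *
from workcell import *
X,Y=483.4,-169.4; z=194.9; t=2.7; n=0
while t<5.75:
    t+=.05; movel((X,Y,z),frame=R(t),max_speed=20); s=read_state(); f=s["ft_force"][2]; n+=1
    if n%8==0 or abs(s["torque"][2])>.15: st(round(t,2))
    if f<3 or s["eef_pos"][2]<194.9 or abs(s["torque"][2])>.25:
        wait(.1); s=st(("drop?",round(t,2)))
        if s["ft_force"][2]<3 or abs(s["torque"][2])>.25: break
    elif f>9: z+=.1
    elif f<5.5: z-=.1
print(t,z)
```

```text
3.1 22.95 [ 483.87 -169.64  195.2 ] [0.5 1.  6.7] [ 0.04 -0.04  0.02] 32.6 -0.98
3.5 24.95 [ 483.86 -169.66  195.19] [ 0.3 -0.1  7.3] [ 0.06 -0.06 -0.  ] 32.0 -0.65
3.9 26.95 [ 483.79 -169.65  195.05] [-0.1 -0.2  6.4] [-0.09 -0.05 -0.02] 32.4 -0.32
('drop?', 4.0) 27.55 [ 483.63 -169.6   194.86] [ 0.1 -0.6  4.8] [-0.24 -0.17 -0.  ] 32.5 -0.24
('drop?', 4.05) 27.9 [ 483.55 -169.55  194.8 ] [ 2.  -1.2  5. ] [-0.46 -0.35  0.01] 32.4 -0.2
('drop?', 4.1) 28.25 [ 483.53 -169.51  194.73] [ 2.3 -2.2  4.3] [-0.63 -0.61 -0.02] 32.6 -0.16
('drop?', 4.15) 28.6 [ 483.5  -169.47  194.71] [ 3.4 -2.1  1.3] [-0.79 -0.86  0.03] 32.5 -0.11
4.149999999999995 194.70000000000002
```

Run:
```python
from h import *
from workcell import *
X,Y=483.7,-169.6
st("now"); g=movel((X,Y,190),max_speed=6,guard=6); st(g); wait(.2); s=st("settled")
c=camera("wrist"); cv2.imwrite("pics/g3.png",c["image"]); np.savez("w4.npz",**c)
```

```text
now 28.6 [ 483.5  -169.47  194.71] [ 3.4 -2.1  1.3] [-0.79 -0.86  0.03] 32.5 -0.11
False 29.53 [ 483.47 -169.49  189.88] [ 1.4  1.2 -2.2] [ 0.28 -0.26  0.02] 32.4 -0.11
settled 29.73 [ 483.56 -169.5   189.93] [ 0.4  1.4 -1.5] [ 0.36 -0.13  0.01] 32.2 -0.11
```

View pics/g3.png

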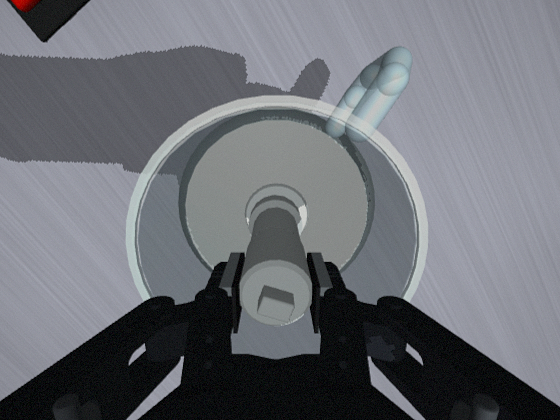

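The view shows the stem unchanged in the grip and its foot now low on the collar, so the tabs are in the keyways with no resisting force. I'll lower it the rest of the way with the guard on.

Run:
```python
from h import *
from workcell import *
X,Y=483.7,-169.6
g=movel((X,Y,180.5),max_speed=8,guard=6); st(g); wait(.2); s=st("settled")
```

```text
True 30.67 [ 483.9  -169.37  182.45] [0.5 0.8 5.7] [ 0.26 -0.1  -0.  ] 32.9 -0.1
settled 30.87 [ 483.89 -169.41  182.45] [0.5 2.1 6.3] [ 0.29 -0.1   0.04] 32.5 -0.1
```

The arm reached 182.45 against the predicted home height of 182.4, with light contact. I'll release, retreat straight up and check.

Run:
```python
from h import *
from workcell import *
open_gripper(); wait(.3); st("open"); e=read_state()["eef_pos"]
movel((e[0],e[1],320),max_speed=120); wait(.2); st("up")
c=camera("wrist"); cv2.imwrite("pics/g4.png",c["image"])
P=cloud(c)[120:260,200:350].reshape(-1,3)
for lo,hi in((205,214),(216,224)):
    q=P[(P[:,2]>lo)&(P[:,2]<hi)]; print(lo,len(q),np.median(q,0) if len(q) else 0)
```

```text
open 31.73 [ 483.64 -169.33  182.18] [-0.1 -0.6 -0.2] [ 0.02 -0.03  0.03] 85.6 -0.1
up 33.23 [ 483.5  -169.31  319.6 ] [0.4 0.1 0.3] [-0.02  0.03 -0.03] 85.4 -0.2
205 920 [ 484.85596724 -166.33834713  209.76920927]
216 180 [ 483.24914327 -168.38682384  219.74194602]
```

View pics/g4.png

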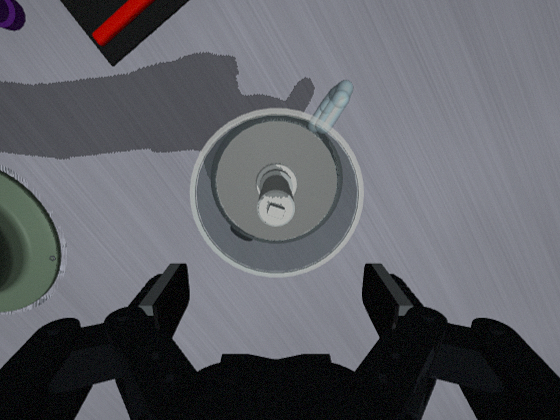

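The stem stands upright on the spindle with its top at (276,207). Its shoulder measures z≈210 and its tenon z≈220, which are the heights expected when it is home.

```bash
python3 -c "
from workcell import *
print(finish_job())"
```

```text
the job is handed in; nothing more can be done
None
```

The stem is on the spindle with its tabs in the keyways and its foot home on the boss. I released it and handed the job in at about 33 s, with the force at the tool never above about 10 N; the judge gave no verdict.

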